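# Ready the nut tongs at their marked gap

## Robot

A 7-joint arm with a two-finger parallel gripper is mounted at the origin on the work surface. World frame = base frame: x ahead of the robot, y to its left, z up, the work surface at z = 0. Lengths are in m, angles in rad, forces in N, time in s.
With the tool pointing down it reaches from about 0.4 to 0.85 m from the base axis. Payload 4.5 kg.
Tool frame: the origin (TCP) lies where the fingers leave the gripper's body, on its centre line; the fingertips stand 64 mm ahead of it and the grasp point (between the pads) lies 45 mm ahead of it; z points along the fingers, y is the line along which they close (so a half turn about z gives the same grasp; the last joint's range is limited). The gripper opens to 88 mm and grips with 3 to 60 N. Pads are 18 mm wide; open, the fingers measure 123 mm over their backs; the gripper's body (75 mm by 187 mm) begins 45 mm behind the grasp point.
Start: joints at [1.249, 0.689, -0.195, 1.565, 0.157, 0.902, -0.215], TCP at [0.218, -0.586, 0.303] pointing down, gripper open.
Joint ranges: [-3.01, 3.01], [-0.46, 2.08], [-1.47, 1.51], [0.13, 2.56], [-1, 4.14], [0.04, 2.09], [-2.66, 2.66]. Speed limits (rad/s): [2.57, 2.57, 3.14, 3.14, 3.14, 3.14, 3.14].

## Interface

Orientations are given as a unit quaternion [x, y, z, w].
In Python, from plant import r gives the robot as it stands.
- The arm moves only by the tool play_rows, never from a script. Its arguments are lists of equal length, an entry for each row: "translation": the shift along the tool's x, y, z in m, a list of three; "delta_rot": the turn, a rotation vector about the tool's x, y, z in degrees, a list of three; "grip": the opening, from -1 (shut) to 1 (fully open). In form: {"translation": [[x, y, z], ...], "delta_rot": [[rx, ry, rz], ...], "grip": [grip, ...]}. A call has 1 to 20 rows; each row shifts and turns the commanded pose from where the row before left it, along the tool's axes as they then stand; what a row does not reach is not made up. A row lasts 1/8 s, in which the tool goes at most 62.5 mm and 10.7 degrees, less where a joint would pass 70% of its speed; a pose out of reach is approached as far as the arm can. A call with a gripper value outside its range is refused whole. The fingers move at their own pace and stop on an object; "squeeze" is the grip in N (left out, the last holds). Time passes only in rows, so rows that do not move let the fingers close. It gives the time, the measured TCP pose, the force, the opening and the grip force at its end, in the units of the state.
- r.get_state(): the state, without advancing time (a new reading comes with each control period).
- r.snapshot(name): name is "scene" or "top"; returns the picture (420x560x3 uint8, blue, green, red); there is no depth.
- r.get_calibration(name): a dict with "intrinsics" (3x3 intrinsics, pixels), "eye" and "rotation" of the camera in the world. Camera axes: x right, y up, looking along -z (the intrinsics and any distortion apply to the point x, -y, -z); pixel columns grow to the right and rows downward; lengths in m; the calibration is good to about 2 mm. A picture is of the moment at which its call begins. get_calibration takes no time and is no camera call.
- r.finish_job(): hands the job in; it is judged then, once.
Trained networks look in the newest picture that a camera, given by its name, has taken for a name from the list of things; names that differ only in an ending like _2 or _b are one class to them, and where a whole thing is asked for, a point or a joint stands for the part that bears it (a point fixed in the world has none). Each returns a list of dicts, best first, with "confidence" (0 to 1); they miss things now and then, are a little off and sometimes report something else, mostly with a low value. They report only what shows in the picture. A call takes as long as a camera call. They do not tell look-alikes from the thing itself.
- r.look_for(camera, target): "point" ([x, y, z] in m, in world coordinates, good to about 4 mm: the middle of the surface that is visible of it).
- r.silhouettes(camera, target): "pixels" (420x560 bool, what is visible of it).
The state is a dict: "clock": time; "q": joint angles; "qd": joint speeds; "joint_torque": joint torques, N m; "tool_pos": TCP position; "eef_rot": TCP orientation; "contact_force": force on the tool from outside, world axes, zero at the start; "moment": the same for the moment, N m; "opening": opening from 0.0 (shut) to 1.0 (fully open); "finger_force": force on a finger pad.
Only numpy, scipy, OpenCV 4.12 (cv2) and the standard library are available. Lean on these libraries where they do the work, as an engineer would, in place of code of your own. Each camera call takes 0.05 s, during which the arm holds its last target. There are 200 camera calls.

## Task

Slide the white tip guard all the way off the tongs, lift the sprung tongs out of their wooden rest, and hold both tips a hand's breadth above the middle of the nut bowl, squeezed so that the tip gap is at its mark (16 mm, the jaw's pointer between the two ribs of the gauge). Hold that gap steady for a good two seconds and finish still holding the tongs there; do not let go. Leave the jar, the can and the bottle where they stand.

Things in the scene. Friction and masses are not known exactly. Their poses are not given: they have to be found in the camera images.
- rest: Fixed dark wooden rest: base board 12 mm thick, 90 mm wide, x = -140 to +180 mm. Origin on the table under the tongs' grip point; x axis along the tongs towards their tips, z up. The tongs lie on a rear block (x = -137 to -103 mm, cheeks 58 mm high) and a front bar (x = +45 to +53 mm), tops 45 mm above the table; between these only the board is below the tongs.
- guard (a joint): Slide of the white tip guard, a hood over the tongs' tips (48 mm long, 74 wide, 72 high). 0 = fully on, over x = 59 to 107 mm of the rest (starts at 0 to 0.006); grows as it is pulled along the rest's +x; 0.055 m = fully off, at its stop. A snug detent fit: takes about 4 N, stays where left. The tongs lift out freely from 0.040 on; counts as off above 0.045.
- guard_fin (a point): Middle of the top edge of the upright fin on the guard, 98.5 mm above the table. The fin is 34 mm long along the rest's x axis, 12 mm thick across it and stands 26.5 mm above the hood's flat top. Pinch it across its thickness and pull along the rest's +x.
- tongs: Loose sprung steel tongs, 231 mm long, about 90 g, lying in the rest (straight to 3 mm and 0.02 rad), arms side by side. Origin on the underside, midway between the arms at the grip point, 45 mm above the table; x axis towards the tips, z up. Arms 5 mm thick, 14 mm tall, joined by a back end at x = -136 to -114 mm; spring hinge at x = -120, tips at x = +95 mm.
- grip (a point): Grip point, midway between the relaxed arms at half their height, 7 mm above the tongs' underside. Squeeze across the tongs' y here (free from x = -25 to +15 mm). Width over the outsides here = 40.4 mm - 120 mm x jaw angle: 26 mm at the marked gap, where the arms are parallel. Takes 2 N at first, 6 N at the mark, enough to lift them. Centre of mass about 40 mm behind.
- jaw (a joint): Closing angle (rad) of the sprung jaw, the arm on the tongs' -y side. 0 = relaxed, tip gap 42 mm; grows as the tongs are squeezed; 0.12 = the marked gap, 16 mm (2.15 mm of gap per 0.01 rad); 0.17 = fully squeezed, gap 5 mm. Springs back to 0 when let go. Tip gaps of 13 to 19 mm count as at the mark.
- gauge (a point): Middle of the gauge, a steel strip fixed to the +y arm, crossing over the tongs at x = +28 to +37 mm, with two dark upright ribs 4 mm high and 7 mm clear apart. A dark pointer 3 mm wide on top of the jaw arm, just behind the strip, stands midway between the ribs at the marked gap and reaches them at gaps of about 13 and 19 mm. This point is midway between the ribs.
- tip_fixed (a point): Inner face of the tip of the fixed arm (tongs' +y side), 7 mm above the tongs' underside; in the tongs' frame at x = +95, y = +21 mm. When the arms are squeezed evenly from both sides the tips end up either side of the gripper's middle line.
- tip_jaw (a point): Inner face of the tip of the jaw arm (tongs' -y side), 7 mm above the tongs' underside; at x = +95 mm, y = -21 mm relaxed and about y = +5 mm at the marked gap. Tip gap = distance to the other tip.
- bowl: Fixed white ceramic bowl of hazelnuts, 140 mm across at the rim, 55 mm high. Origin on the table under its centre.
- bowl_mouth (a point): Centre of the bowl's mouth, level with the rim, 55 mm above the table.
- jar: Bystander: amber glass jar, 68 mm across, 100 mm high, origin under its centre, stands on the table.
- can: Bystander: steel can, 74 mm across, 90 mm high, origin under its centre, stands on the table.
- cruet: Bystander: green glass bottle, 56 mm across, 150 mm high, origin under its centre, stands on the table.
Not all that is in view belongs to the job. There is more than one size of the tongs; the one meant has the size given above.

How it is judged:
By the outcome, as a careful person would: the job done as asked, in the order asked, and still so for the second after the job is handed in, while the arm keeps its last pose, push and grip.
It also fails if it takes over 58 s, if anything falls off the work surface, if the arm or the gripper's body presses on something with over 40 N, if the wrist force passes 120 N, or if a joint passes its speed limit or range.

## Working session

There is one attempt and no reset: what is moved stays moved. The work goes in short steps, Python scripts to look and compute and a tool call to move; the robot and the scene stay as the last step left them, time stands still between calls to the robot, and variables do not carry over. Pictures are saved under pics/ and viewed, at most 10 in all, crops included, and the job is handed in when it is done.

Besides the shell and the picture viewer there is one more tool, called after "Call:" as name(argument=value, ...), one argument or row to a line, values as JSON. play_rows: Moves the arm, as the interface text tells. Its arguments: {"type":"object","properties":{"translation":{"type":"array","items":{"type":"array","items":{"type":"number"}}},"delta_rot":{"type":"array","items":{"type":"array","items":{"type":"number"}}},"grip":{"type":"array","items":{"type":"number"}},"squeeze":{"type":"number"}},"required":["translation","delta_rot","grip"]}

```bash
mkdir -p pics; ls; python3 - <<'E'
from plant import r
import cv2
for n in("scene","top"):
    cv2.imwrite(f"pics/{n}0.png",r.snapshot(n))
    c=r.get_calibration(n);print(n,c)
    for t in("rest","guard","guard_fin","tongs","grip","gauge","tip_fixed","tip_jaw","bowl","bowl_mouth","jar","can","cruet"):
        try:print(t,[(d["point"].round(3).tolist() if hasattr(d["point"],"round") else d["point"],round(d["confidence"],2)) for d in r.look_for(n,t)])
        except Exception as e:print(t,e)
print(r.get_state())
E
```

```text
pics
scene {'intrinsics': array([[418.59631815,   0.        , 281.53666858],
       [  0.        , 418.59631815, 213.87474113],
       [  0.        ,   0.        ,   1.        ]]), 'eye': array([1.5944996 , 0.10093064, 0.71407858]), 'rotation': array([0.3241196 , 0.35879062, 0.65639504, 0.5791039 ])}
rest [([0.6083, 0.1454, 0.0178], 0.77)]
guard [([0.6079, 0.1354, 0.0589], 0.6)]
guard_fin [([0.6069, 0.1355, 0.0651], 0.56)]
tongs [([0.7454, 0.3248, 0.0135], 0.95), ([0.4511, 0.1477, 0.0604], 0.53)]
grip [([0.7458, 0.3246, 0.0087], 0.91), ([0.4963, 0.4017, 0.0742], 0.59), ([0.4488, 0.1513, 0.0611], 0.55)]
gauge [([0.7449, 0.3265, 0.0098], 0.59), ([0.4499, 0.1488, 0.0601], 0.48)]
tip_fixed [([0.7432, 0.3253, 0.0066], 0.63), ([0.4465, 0.1529, 0.0615], 0.53)]
tip_jaw [([0.7354, 0.3171, 0.0099], 0.77), ([0.459, 0.1341, 0.0596], 0.55), ([0.6069, 0.1383, 0.0637], 0.42)]
bowl [([0.4834, -0.1595, 0.038], 0.83)]
bowl_mouth [([0.4812, -0.1612, 0.0354], 0.61)]
jar [([0.5257, -0.4172, 0.0644], 0.75)]
can [([0.8417, -0.0577, 0.0675], 0.94)]
cruet [([0.4956, 0.4041, 0.0756], 0.76)]
top {'intrinsics':
[... 1038 characters left out ...]
k': 1.4, 'q': array([ 1.24882065,  0.68910639, -0.19459447,  1.56528084,  0.1573119 ,
        0.90253669, -0.2151158 ]), 'qd': array([-0.00042373,  0.00091521, -0.00228138, -0.00029317, -0.00138912,
       -0.00247255,  0.00072686]), 'joint_torque': array([-2.84530333e-04, -5.27485156e+01, -1.26743261e+00, -1.53743845e+01,
       -5.19789476e-02, -6.86548865e-04, -3.95402708e-06]), 'tool_pos': array([ 0.2177216 , -0.58587098,  0.30274371]), 'eef_rot': array([9.84218989e-01, 1.76954741e-01, 1.62492536e-06, 2.72300603e-05]), 'contact_force': array([-0.39671989, -0.34711168, -0.28234644]), 'moment': array([0.02256801, 0.0191102 , 0.04132656]), 'finger_force': 0.0, 'opening': 1.0013168942689903}
```

View pics/top0.png

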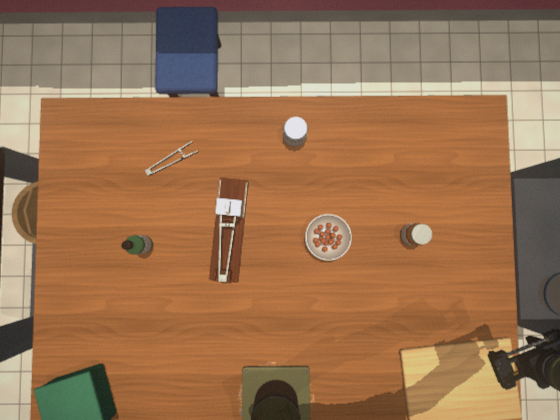

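View pics/scene0.png

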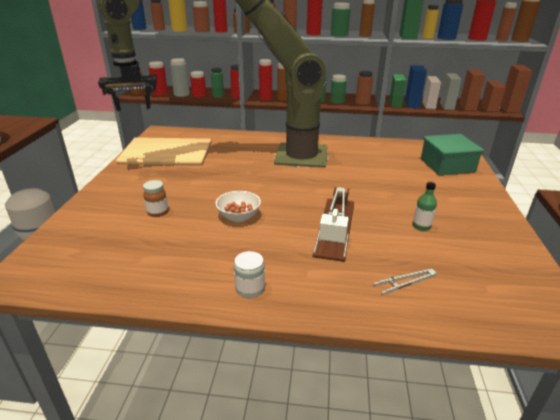

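The top view shows the tongs in the rest at (228,240) with the guard at (229,207), and loose tongs lying on the table at (172,158). The bowl is at (328,237). The pair in the rest is the likely one, so I'll check its length and look at an enlarged crop.

```bash
cat > h.py <<'E'
import numpy as np,cv2
from scipy.spatial.transform import Rotation as R
from plant import r
C={n:r.get_calibration(n) for n in("scene","top")}
def proj(n,P):
    c=C[n];p=(np.atleast_2d(P)-c["eye"])@R.from_quat(c["rotation"]).as_matrix()
    q=(p*[1,-1,-1])@c["intrinsics"].T
    return q[:,:2]/q[:,2:]
def back(n,uv,z):
    c=C[n];uv=np.atleast_2d(uv).astype(float)
    d=np.c_[uv,np.ones(len(uv))]@np.linalg.inv(c["intrinsics"]).T*[1,-1,-1]
    d=d@R.from_quat(c["rotation"]).as_matrix().T
    return c["eye"]+d*((z-c["eye"][2])/d[:,2])[:,None]
def crop(n,img,u0,v0,w,h,s,f):
    cv2.imwrite(f,cv2.resize(img[v0:v0+h,u0:u0+w],None,fx=s,fy=s,interpolation=cv2.INTER_CUBIC))
E
python3 - <<'E'
from h import *
im=cv2.imread("pics/top0.png")
a=cv2.resize(im[170:290,195:265],None,fx=5,fy=5,interpolation=cv2.INTER_CUBIC)
b=cv2.resize(im[130:190,135:215],None,fx=5,fy=5,interpolation=cv2.INTER_CUBIC)
o=np.zeros((600,760,3),np.uint8);o[:600,:350]=a;o[:300,355:755]=b
cv2.imwrite("pics/crop1.png",o)
for n in("top","scene"):
  r.snapshot(n)
  for t in("rest","guard","tongs","bowl"):
    for d in r.silhouettes(n,t):
        m=d["pixels"].astype(np.uint8);p=np.argwhere(m)[:,::-1].astype(np.float32)
        z={"rest":.012,"guard":.072,"tongs":.059,"bowl":.055}[t]
        w=back(n,p,z)[:,:2].astype(np.float32);rc=cv2.minAreaRect(w)
        print(n,t,round(d["confidence"],2),len(p),np.round(rc[0],3),np.round(rc[1],3),round(rc[2],1),np.round(w.mean(0),3))
        np.save(f"{n}_{t}_{int(p[:,0].mean())}.npy",m)
E
```

```text
top rest 0.71 2809 [0.519 0.141] [0.095 0.322] 84.8 [0.523 0.14 ]
top rest 0.48 371 [0.464 0.148] [0.047 0.204] 88.4 [0.461 0.151]
top rest 0.33 602 [ 0.829 -0.068] [0.076 0.093] 89.5 [ 0.828 -0.068]
top guard 0.95 413 [0.585 0.132] [0.079 0.048] 83.8 [0.584 0.131]
top tongs 0.83 329 [0.465 0.14 ] [0.048 0.196] 88.4 [0.461 0.145]
top tongs 0.8 220 [0.73  0.315] [0.037 0.163] 29.8 [0.729 0.317]
top bowl 0.58 1619 [ 0.492 -0.163] [0.135 0.131] 89.5 [ 0.493 -0.162]
scene rest 0.67 1970 [0.506 0.145] [0.096 0.387] 84.8 [0.542 0.142]
scene rest 0.21 7 [0.348 0.141] [0.002 0.043] 81.5 [0.348 0.141]
scene guard 0.77 673 [0.615 0.134] [0.072 0.155] 89.4 [0.629 0.134]
scene guard 0.32 776 [ 0.533 -0.412] [0.235 0.067] 26.0 [ 0.539 -0.409]
scene tongs 0.9 510 [0.806 0.309] [0.042 0.164] 32.8 [0.808 0.309]
```

View pics/crop1.png

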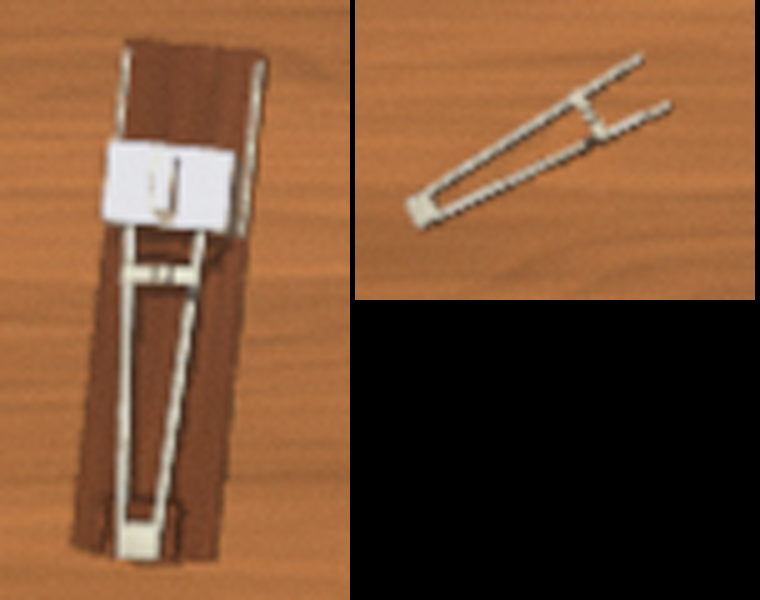

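The crop shows two candidates. The tongs in the rest (arms from (140,540) up to the guard) measure 196 mm visible plus about 36 mm under the guard, which matches 231 mm. The loose pair (right panel) is only about 165–180 mm, so it is the decoy. The fin is at (163,185) in the crop. Next I'll refine the rest pose.

```bash
ls *.npy; cat > fit.py <<'E'
from h import *
from scipy.optimize import minimize
import glob
def box(x0,x1,y0,y1,z0,z1):return np.array([[x,y,z] for x in(x0,x1) for y in(y0,y1) for z in(z0,z1)])
def T(p,P):
    c,s=np.cos(p[2]),np.sin(p[2]);return np.c_[P[:,0]*c-P[:,1]*s+p[0],P[:,0]*s+P[:,1]*c+p[1],P[:,2]]
S=8
def ren(n,p,boxes):
    m=np.zeros((420*2,560*2),np.uint8)
    for b in boxes:
        h=cv2.convexHull(proj(n,T(p,b)).astype(np.float32))
        cv2.fillConvexPoly(m,np.round((h+.5)*2*256).astype(np.int32),255,shift=8)
    return cv2.GaussianBlur(cv2.resize(m,(560,420),interpolation=cv2.INTER_AREA),(0,0),1.5).astype(float)/255
def fit(obs,f,p0,st):
    o=[(n,cv2.GaussianBlur(m.astype(np.float32),(0,0),1.5)) for n,m in obs]
    c=lambda p:sum(((ren(n,p,f(p))-m)**2).sum() for n,m in o)
    s=np.vstack([p0]+[np.array(p0)+np.eye(len(p0))[i]*st[i] for i in range(len(p0))])
    q=minimize(c,p0,method="Nelder-Mead",options=dict(initial_simplex=s,xatol=1e-5,fatol=1e-3,maxiter=600));return q.x,q.fun
E
python3 - <<'E'
from fit import *
board=box(-.14,.18,-.045,.045,0,.012)
guard=lambda s:[box(.059+s,.107+s,-.037,.037,.012,.072),box(.066+s,.1+s,-.006,.006,.072,.0985)]
L=lambda n,t:[np.load(f) for f in glob.glob(f"{n}_{t}_*.npy")]
def pick(n,t,u,tol=25):
    return [np.load(f) for f in glob.glob(f"{n}_{t}_*.npy") if abs(int(f.split("_")[-1][:-4])-u)<tol]
for ns in (["top"],["scene"],["top","scene"]):
    obs=[];
    for n in ns:
        ms=pick(n,"rest",229 if n=="top" else 335)+pick(n,"guard",229 if n=="top" else 335)+(pick(n,"tongs",227) if n=="top" else [])
        m=np.any(ms,axis=0).astype(np.uint8)
        m=cv2.morphologyEx(m,cv2.MORPH_CLOSE,np.ones((7,7)));obs.append((n,m))
    f=lambda p:[board,box(-.137,-.103,-.025,.025,0,.058)]+guard(.003)
    print(ns,fit(obs,f,[.499,.143,-.09],[.01,.01,.05]))
    g=[(n,pick(n,"guard",229 if n=="top" else 335)[0]) for n in ns]
    print(" guard",fit(g,lambda p:guard(0),[.499,.143,-.09],[.01,.01,.05]))
from cv2 import circle
m=L("top","bowl")[0]
a=np.linspace(0,2*np.pi,40,endpoint=False);rim=np.c_[.07*np.cos(a),.07*np.sin(a),0*a+.055];bot=np.c_[.04*np.cos(a),.04*np.sin(a),0*a]
print("bowl",fit([("top",m)],lambda p:[np.r_[rim,bot]*[1,1,1]],[.493,-.162,0.],[.01,.01,.0]))
E
```

```text
scene_guard_154.npy
scene_guard_332.npy
scene_rest_334.npy
scene_rest_335.npy
scene_tongs_405.npy
top_bowl_328.npy
top_guard_229.npy
top_rest_225.npy
top_rest_229.npy
top_rest_295.npy
top_tongs_168.npy
top_tongs_225.npy
['top'] (array([ 0.50172178,  0.14417713, -0.09600623]), np.float64(11.696567319106052))
 guard (array([ 0.5042345 ,  0.14123587, -0.07635308]), np.float64(11.704897220708789))
['scene'] (array([ 0.50398345,  0.1445068 , -0.11086654]), np.float64(81.85579383760839))
 guard (array([ 0.50281744,  0.14087207, -0.07353131]), np.float64(17.726572500705984))
['top', 'scene'] (array([ 0.5019254 ,  0.14415144, -0.10206708]), np.float64(96.73119136657681))
 guard (array([ 0.50400817,  0.14118064, -0.07526038]), np.float64(30.136421463204236))
bowl (array([ 0.49421948, -0.16144867,  0.        ]), np.float64(23.509099151076246))
```

Call:
play_rows(
  translation=[
    [0.03, -0.0274, 0],
    [0.03, -0.0274, 0],
    [0.03, -0.0274, 0],
    [0.03, -0.0274, 0],
    [0.03, -0.0274, 0],
    [0.03, -0.0274, 0],
    [0.03, -0.0274, 0],
    [0.03, -0.0274, 0],
    [0.03, -0.0274, 0],
    [0.03, -0.0274, 0],
    [0.03, -0.0274, 0],
    [0.03, -0.0274, 0],
    [0.03, -0.0274, 0],
    [0.03, -0.0274, 0],
    [0.03, -0.0274, 0],
    [0.03, -0.0274, 0],
    [0.03, -0.0274, 0],
    [0.03, -0.0274, 0],
    [0.03, -0.0274, 0],
    [0.03, -0.0274, 0],
  ],
  delta_rot=[
    [0, 0, 0],
    [0, 0, 0],
    [0, 0, 0],
    [0, 0, 0],
    [0, 0, 0],
    [0, 0, -8],
    [0, 0, -8],
    [0, 0, -8],
    [0, 0, -8],
    [0, 0, -8],
    [0, 0, 0],
    [0, 0, 0],
    [0, 0, 0],
    [0, 0, 0],
    [0, 0, 0],
    [0, 0, 0],
    [0, 0, 0],
    [0, 0, 0],
    [0, 0, 0],
    [0, 0, 0],
  ],
  grip=[1, 1, 1, 1, 1, 1, 1, 1, 1, 1, 1, 1, 1, 1, 1, 1, 1, 1, 1, 1],
)

```text
clock: 4.4
tool_pos: [0.2592, 0.188, 0.3029]
eef_rot: [0.864, 0.503, 0.001, -0.0]
contact_force: [0.6, -0.7, 1.3]
opening: 0.996
finger_force: 0.0
```

Call:
play_rows(
  translation=[
    [0.0145, 0.039, 0],
    [0.0145, 0.039, 0],
    [0.0145, 0.039, 0],
    [0.0145, 0.039, 0],
    [0.0145, 0.039, 0],
    [0.0145, 0.039, 0],
    [0.0145, 0.039, 0],
    [0.0145, 0.039, 0],
    [0, 0, 0],
    [0, 0, 0],
    [0, 0, 0],
    [0, 0, 0],
    [0, 0, 0],
    [0, 0, 0],
    [0, 0, 0],
    [0, 0, 0],
    [0, 0, 0],
    [0, 0, 0],
    [0, 0, 0],
    [0, 0, 0],
  ],
  delta_rot=[
    [0, 0, 0],
    [0, 0, 0],
    [0, 0, 0],
    [0, 0, 0],
    [0, 0, 0],
    [0, 0, 0],
    [0, 0, 0],
    [0, 0, 0],
    [0, 0, -10.4],
    [0, 0, -10.4],
    [0, 0, -10.4],
    [0, 0, -10.4],
    [0, 0, -10.4],
    [0, 0, -10.4],
    [0, 0, -10.4],
    [0, 0, -10.4],
    [0, 0, -10.4],
    [0, 0, -10.4],
    [0, 0, -10.1],
    [0, 0, 0],
  ],
  grip=[1, 1, 1, 1, 1, 1, 1, 1, 1, 1, 1, 1, 1, 1, 1, 1, 1, 1, 1, 1],
)

```text
clock: 6.9
tool_pos: [0.588, 0.1328, 0.3024]
eef_rot: [0.049, 0.999, 0.0, -0.0]
contact_force: [-0.2, -0.3, -1.0]
opening: 1.0
finger_force: 0.0
```

```bash
cat > st.py <<'E'
from h import *
def st():
    s=r.get_state();Rm=R.from_quat(s["eef_rot"]).as_matrix()
    print(s["clock"],"pos",s["tool_pos"].round(4),"xyaw",round(np.degrees(np.arctan2(Rm[1,0],Rm[0,0])),2),"z",Rm[:,2].round(4),"F",s["contact_force"].round(1),"M",s["moment"].round(2),"op",round(s["opening"]*88,2),"ff",round(s["finger_force"],2),"q",s["q"].round(2))
    return s,Rm
def to(P,s,Rm):print("tool delta",((np.array(P)-s["tool_pos"])@Rm).round(4))
E
python3 -c "
from st import *
s,Rm=st();to([.587,.135,.141],s,Rm)"
```

```text
6.9 pos [0.588  0.1328 0.3024] xyaw 174.35 z [-5.e-04  2.e-04 -1.e+00] F [-0.2 -0.3 -1. ] M [ 0.08 -0.11  0.02] op 87.98 ff 0.0 q [ 0.17  0.79 -0.88  1.62  0.67  1.07  0.57]
tool delta [0.0011 0.0021 0.1614]
```

Call:
play_rows(
  translation=[
    [0.001, 0.002, 0.03],
    [0, 0, 0.03],
    [0, 0, 0.03],
    [0, 0, 0.03],
    [0, 0, 0.025],
    [0, 0, 0.015],
    [0, 0, 0],
    [0, 0, 0],
    [0, 0, 0],
    [0, 0, 0],
    [0, 0, 0],
    [0, 0, 0],
    [0, 0, 0],
  ],
  delta_rot=[
    [0, 0, 0.1],
    [0, 0, 0],
    [0, 0, 0],
    [0, 0, 0],
    [0, 0, 0],
    [0, 0, 0],
    [0, 0, 0],
    [0, 0, 0],
    [0, 0, 0],
    [0, 0, 0],
    [0, 0, 0],
    [0, 0, 0],
    [0, 0, 0],
  ],
  grip=[1, 1, 1, 1, 1, 1, 1, -1, -1, -1, -1, -1, -1],
  squeeze=20,
)

```text
clock: 8.52
tool_pos: [0.5871, 0.1352, 0.1427]
eef_rot: [0.049, 0.999, -0.0, -0.0]
contact_force: [0.1, -0.4, 0.5]
opening: 0.345
finger_force: 0.0
```

```bash
python3 -c "
from st import *
s,Rm=st()"
```

```text
8.525 pos [0.5871 0.1352 0.1427] xyaw 174.39 z [-0.e+00 -1.e-04 -1.e+00] F [ 0.1 -0.4  0.5] M [-0.03 -0.19 -0.03] op 30.36 ff 0.0 q [ 0.09  0.98 -0.73  1.74  0.89  0.79  0.39]
```

Call:
play_rows(
  translation=[
    [0, 0, 0],
    [0, 0, 0],
    [0, 0, 0],
    [0, 0, 0],
    [0, 0, 0],
  ],
  delta_rot=[
    [0, 0, 0],
    [0, 0, 0],
    [0, 0, 0],
    [0, 0, 0],
    [0, 0, 0],
  ],
  grip=[-1, -1, -1, -1, -1],
)

```text
clock: 9.15
tool_pos: [0.5872, 0.1367, 0.1428]
eef_rot: [0.049, 0.999, 0.001, 0.0]
contact_force: [1.2, 4.6, -3.5]
opening: 0.134
finger_force: 20.0
```

Call:
play_rows(
  translation=[
    [-0.003, -0.0015, 0],
    [-0.006, 0, 0],
    [-0.006, 0, 0],
    [-0.006, 0, 0],
    [-0.006, 0, 0],
    [-0.006, 0, 0],
    [-0.006, 0, 0],
    [-0.006, 0, 0],
    [-0.005, 0, 0],
    [-0.002, 0, 0],
    [0, 0, 0],
    [0, 0, 0],
  ],
  delta_rot=[
    [0, 0, 0],
    [0, 0, 0],
    [0, 0, 0],
    [0, 0, 0],
    [0, 0, 0],
    [0, 0, 0],
    [0, 0, 0],
    [0, 0, 0],
    [0, 0, 0],
    [0, 0, 0],
    [0, 0, 0],
    [0, 0, 0],
  ],
  grip=[-1, -1, -1, -1, -1, -1, -1, -1, -1, -1, -1, -1],
)

```text
clock: 10.65
tool_pos: [0.6372, 0.1314, 0.1428]
eef_rot: [0.048, 0.999, 0.002, -0.001]
contact_force: [-2.1, 6.3, -0.8]
opening: 0.134
finger_force: 20.0
```

```bash
python3 -c "
from st import *
s,Rm=st()
im=r.snapshot('top');crop('top',im,190,160,80,130,4,'pics/g1.png')
for d in r.silhouettes('top','guard'):
  p=np.argwhere(d['pixels'])[:,::-1];w=back('top',p,.072)[:,:2];print(d['confidence'],w.mean(0))
"
```

```text
10.65 pos [0.6372 0.1314 0.1428] xyaw 174.51 z [-0.0023  0.0041 -1.    ] F [-2.1  6.3 -0.8] M [ 1.33  0.23 -0.14] op 11.8 ff 20.0 q [ 0.11  1.03 -0.75  1.58  0.85  0.89  0.51]
```

Call:
play_rows(
  translation=[
    [-0.003, -0.001, 0],
    [0, 0, 0],
    [0, 0, 0],
    [0, 0, 0],
    [0, 0, 0],
    [0, 0, 0],
    [0, 0, -0.03],
    [0, 0, -0.04],
    [0, 0, -0.05],
    [0, 0, -0.05],
    [0, -0.06, 0],
    [0, -0.06, 0],
    [0, -0.06, 0],
    [0, 0, 0],
  ],
  delta_rot=[
    [0, 0, 0],
    [0, 0, 0],
    [0, 0, 0],
    [0, 0, 0],
    [0, 0, 0],
    [0, 0, 0],
    [0, 0, 0],
    [0, 0, 0],
    [0, 0, 0],
    [0, 0, 0],
    [0, 0, 0],
    [0, 0, 0],
    [0, 0, 0],
    [0, 0, 0],
  ],
  grip=[-1, -1, -0.3, -0.3, -0.3, -0.3, -0.3, -0.3, -0.3, -0.3, -0.3, -0.3, -0.3, -0.3],
)

```text
clock: 12.5
tool_pos: [0.6236, -0.0597, 0.3117]
eef_rot: [0.054, 0.999, -0.003, -0.001]
contact_force: [-0.2, 0.7, 0.0]
opening: 0.348
finger_force: 0.0
```

```bash
rm *.npy; python3 - <<'E'
from fit import *
from st import st
st()
im=r.snapshot('top');cv2.imwrite("pics/t2.png",im);crop('top',im,190,150,100,145,4,'pics/g2.png')
obs={}
for t in("guard","tongs","rest"):
  for d in r.silhouettes('top',t):
    p=np.argwhere(d['pixels'])[:,::-1];w=back('top',p,{"guard":.072,"tongs":.059,"rest":.012}[t])[:,:2].astype(np.float32);print(t,round(d['confidence'],2),len(p),p.mean(0).round(1),w.mean(0).round(4),cv2.minAreaRect(w))
    if abs(p[:,0].mean()-228)<12: obs.setdefault(t,d['pixels'])
np.savez("obs.npz",**obs)
def arm(sy):
    a=[]
    for z in(.045,.059):
        for x,y in((-.12,.0085),(.095,.0215)):
            for e in(0,.005): a.append([x,sy*(y+e),z])
    return np.array(a)
f=lambda p:[arm(1),arm(-1),box(-.136,-.114,-.0135,.0135,.045,.059),box(.028,.037,-.02,.02,.059,.061)]
print("tongs",fit([("top",obs["tongs"])],f,[.502,.1445,-.1],[.006,.006,.03]))
E
```

```text
12.5 pos [ 0.6236 -0.0597  0.3117] xyaw 173.76 z [-0.0018 -0.0054 -1.    ] F [-0.2  0.7  0. ] M [ 0.08 -0.18  0.06] op 30.63 ff 0.0 q [ 0.47  0.81 -0.89  1.53  0.68  1.14  0.9 ]
guard 0.74 404 [230.7 190.1] [0.6362 0.1282] ((0.6365962624549866, 0.1272704005241394), (0.07727795094251633, 0.04787150025367737), 89.53994750976562)
guard 0.45 2787 [229.  228.7] [0.522  0.1333] ((0.5188969969749451, 0.13431072235107422), (0.09020089358091354, 0.30316323041915894), 84.11176300048828)
tongs 0.79 168 [224.  248.3] [0.4642 0.1498] ((0.47782906889915466, 0.1502450704574585), (0.04826981946825981, 0.22103889286518097), 81.7057876586914)
tongs 0.54 244 [164.8 162. ] [0.725  0.3286] ((0.7297752499580383, 0.31724491715431213), (0.03582707792520523, 0.15521873533725739), 28.92605209350586)
rest 0.91 2693 [229.2 228.3] [0.5249 0.1401] ((0.5198643207550049, 0.14102551341056824), (0.09534352272748947, 0.32029056549072266), 84.6274642944336)
tongs (array([ 0.50144589,  0.14479462, -0.08224139]), np.float64(129.9563327353795))
```

View pics/g2.png

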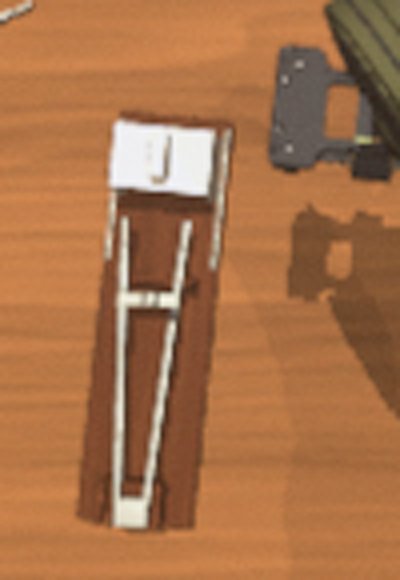

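The guard is clear of the tips (guard at crop (165,155), tips at (125,222) and (189,222)). The back end is at (131,512), and the tongs haven't moved.

```bash
python3 - <<'E'
from h import *
from st import st,to
g=np.array([[157,220],[131,525],[131,498]],float);uv=(g+.5)/4-.5+[190,150]
w=back("top",uv,.059)[:,:2];print(w.round(4))
t=w[0];b=(w[1]+w[2])/2;d=t-b;print(np.hypot(*d),np.arctan2(d[1],d[0]))
print("grip from fit line",(b+d*(.125/.220)).round(4))
from h import proj
s,Rm=st()
for P in([.488,.1465,.2],):to([*P],s,Rm)
E
```

```text
[[0.5941 0.1352]
 [0.3677 0.1544]
 [0.3875 0.1544]]
0.21738935414931185 -0.08844886177401994
grip from fit line [0.5006 0.1435]
12.7 pos [ 0.624  -0.0498  0.3131] xyaw 174.54 z [ 5.0e-04  1.4e-03 -1.0e+00] F [-0.1  0.  -0.5] M [ 0.05 -0.23  0.02] op 30.43 ff 0.0 q [ 0.46  0.81 -0.9   1.53  0.67  1.13  0.9 ]
tool delta [0.1541 0.1823 0.1133]
```

Call:
play_rows(
  translation=[
    [0.031, 0.0362, 0.01],
    [0.031, 0.0362, 0.01],
    [0.031, 0.0362, 0.01],
    [0.031, 0.0362, 0.02],
    [0.031, 0.0362, 0.02],
    [0, 0, 0.02],
    [0, 0, 0.02],
    [0, 0, 0],
    [0, 0, 0],
  ],
  delta_rot=[
    [0, 0, -0.5],
    [0, 0, 0],
    [0, 0, 0],
    [0, 0, 0],
    [0, 0, 0],
    [0, 0, 0],
    [0, 0, 0],
    [0, 0, 0],
    [0, 0, 0],
  ],
  grip=[0.4, 0.4, 0.4, 0.4, 0.4, 0.4, 0.4, 0.4, 0.4],
)

```text
clock: 13.82
tool_pos: [0.4862, 0.1438, 0.2034]
eef_rot: [0.044, 0.999, 0.001, 0.0]
contact_force: [0.4, 0.2, 0.3]
opening: 0.701
finger_force: 0.0
```

```bash
python3 -c "
from st import *
s,Rm=st();to([.487,.1454,.097],s,Rm)"
```

```text
13.825 pos [0.4862 0.1438 0.2034] xyaw 174.98 z [ 9.e-04  1.e-03 -1.e+00] F [0.4 0.2 0.3] M [ 0.04 -0.11  0.  ] op 61.71 ff 0.0 q [ 0.07  0.8  -0.77  1.99  0.86  0.71  0.24]
tool delta [-0.0006  0.0016  0.1064]
```

Call:
play_rows(
  translation=[
    [-0.0005, 0.0015, 0.03],
    [0, 0, 0.03],
    [0, 0, 0.03],
    [0, 0, 0.016],
    [0, 0, 0],
    [0, 0, 0],
    [0, 0, 0],
    [0, 0, 0],
    [0, 0, 0],
    [0, 0, 0],
  ],
  delta_rot=[
    [0, 0, 0],
    [0, 0, 0],
    [0, 0, 0],
    [0, 0, 0],
    [0, 0, 0],
    [0, 0, 0],
    [0, 0, 0],
    [0, 0, 0],
    [0, 0, 0],
    [0, 0, 0],
  ],
  grip=[0.4, 0.4, 0.4, 0.4, 0.4, -0.25, -0.25, -0.25, -0.25, -0.25],
  squeeze=12,
)

```text
clock: 15.08
tool_pos: [0.4874, 0.1447, 0.0975]
eef_rot: [0.045, 0.999, 0.001, 0.001]
contact_force: [1.0, 0.9, 6.4]
opening: 0.38
finger_force: 5.9
```

```bash
python3 -c "
from st import *
s,Rm=st()"
```

```text
15.075 pos [0.4874 0.1447 0.0975] xyaw 174.89 z [ 0.0018  0.0013 -1.    ] F [1.  0.9 6.4] M [ 0.23 -0.28 -0.04] op 33.47 ff 5.87 q [-0.04  0.96 -0.57  2.04  1.13  0.51  0.01]
```

Call:
play_rows(
  translation=[
    [0, 0, 0],
    [0, 0, 0],
  ],
  delta_rot=[
    [0, 0, 0],
    [0, 0, 0],
  ],
  grip=[-0.25, -0.25],
)

```text
clock: 15.32
tool_pos: [0.4874, 0.1447, 0.0975]
eef_rot: [0.045, 0.999, 0.001, 0.001]
contact_force: [0.2, 0.3, 6.1]
opening: 0.373
finger_force: 5.9
```

```bash
python3 -c "
from st import *
s,Rm=st()
im=r.snapshot('scene');crop('scene',im,290,170,100,100,6,'pics/s3.png')"
```

```text
15.325 pos [0.4874 0.1447 0.0975] xyaw 174.89 z [ 0.0019  0.0013 -1.    ] F [0.2 0.3 6.1] M [ 0.23 -0.23 -0.04] op 32.8 ff 5.88 q [-0.04  0.96 -0.57  2.04  1.13  0.51  0.01]
```

View pics/s3.png

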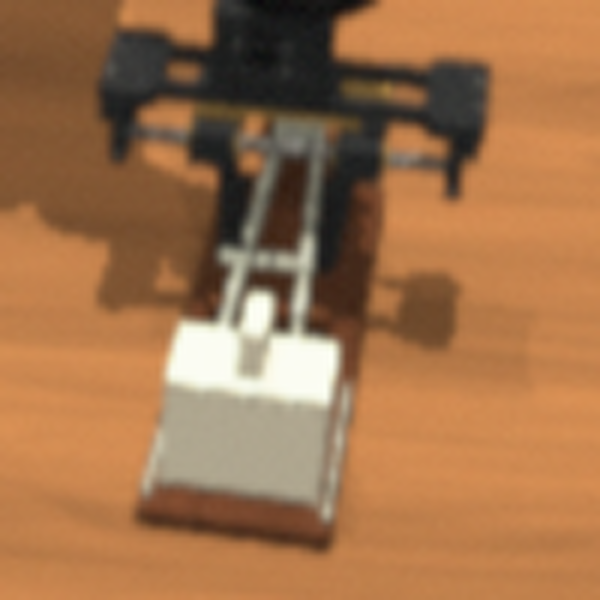

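Call:
play_rows(
  translation=[
    [0, 0, 0],
    [0, 0, -0.003],
    [0, 0, -0.006],
    [0, 0, -0.008],
    [0, 0, -0.01],
    [0, 0, -0.015],
    [0, 0, -0.02],
    [0, 0, -0.025],
    [0, 0, -0.025],
    [0, 0, 0],
    [0, 0, 0],
  ],
  delta_rot=[
    [0, 0, 0],
    [0, 0, 0],
    [0, 0, 0],
    [0, 0, 0],
    [0, 0, 0],
    [0, 0, 0],
    [0, 0, 0],
    [0, 0, 0],
    [0, 0, 0],
    [0, 0, 0],
    [0, 0, 0],
  ],
  grip=[-0.32, -0.32, -0.32, -0.32, -0.32, -0.35, -0.38, -0.4, -0.4, -0.4, -0.4],
)

```text
clock: 16.75
tool_pos: [0.4865, 0.1435, 0.2083]
eef_rot: [0.045, 0.999, -0.0, -0.0]
contact_force: [-1.0, 0.7, -1.4]
opening: 0.303
finger_force: 6.5
```

```bash
python3 -c "
from st import *
s,Rm=st()
im=r.snapshot('scene');crop('scene',im,290,150,100,100,6,'pics/s4.png')"
```

```text
16.75 pos [0.4865 0.1435 0.2083] xyaw 174.87 z [-6.e-04 -7.e-04 -1.e+00] F [-1.   0.7 -1.4] M [ 0.07 -0.19  0.03] op 26.7 ff 6.49 q [ 0.08  0.79 -0.77  1.99  0.85  0.72  0.26]
```

View pics/s4.png

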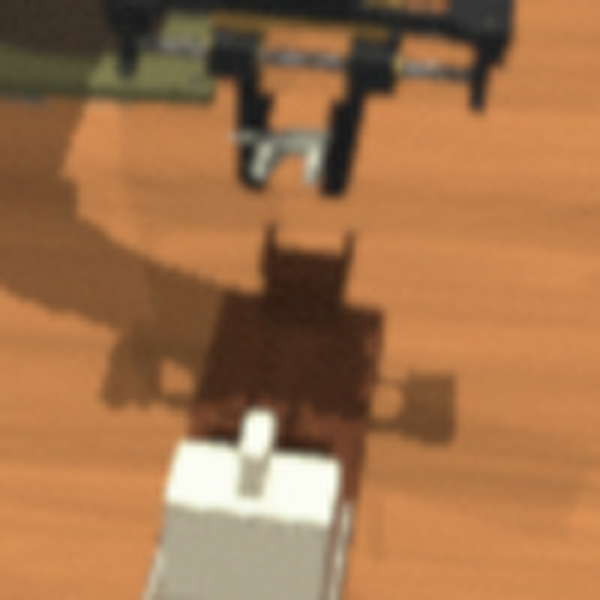

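The tongs are out of the rest and held (arms at crop (265–315,130–190)). They look foreshortened, so they are pitched in the grip, tips up. I'll measure the pitch.

```bash
cat > pitch.py <<'E'
from fit import *
from st import st
def model(s,Rm,dx,phi):
    G=s["tool_pos"]+Rm[:,2]*.045;f,u,l=-Rm[:,0],-Rm[:,2],Rm[:,1]
    c,n=np.cos(phi),np.sin(phi);F=f*c+u*n;U=u*c-f*n
    A=np.c_[F,l,U]
    off=lambda P:(P+[dx,0,0])@A.T+G
    B=[box(-.12,.095,.008,.013,-.007,.007),box(-.12,.095,-.013,-.008,-.007,.007),box(-.136,-.114,-.012,.012,-.007,.007),box(.028,.037,-.02,.014,.007,.009)]
    return [off(b) for b in B],off(np.array([[.095,0,0.]]))[0]
def ov(n,bs):
    m=np.zeros((420,560),np.uint8)
    for b in bs: cv2.fillConvexPoly(m,cv2.convexHull(np.round(proj(n,b)).astype(np.int32)),1)
    return m
def run(tag):
    s,Rm=st();out={}
    for n in("scene","top"):
        im=r.snapshot(n);cv2.imwrite(f"pics/{tag}_{n}.png",im)
        c=proj(n,s["tool_pos"]+Rm[:,2]*.045)[0]
        for d in r.silhouettes(n,"tongs"):
            p=np.argwhere(d["pixels"])[:,::-1];print(n,round(d["confidence"],2),len(p),p.mean(0).round(),"grasp px",c.round())
            if np.hypot(*(p.mean(0)-c))<45 and n not in out:out[n]=d["pixels"]
    for n,m in out.items():
        k=[]
        for a in range(-20,71,2):
            g=ov(n,model(s,Rm,.014,np.radians(a))[0]).astype(bool);seen=cv2.dilate(g.astype(np.uint8),np.ones((3,3))).astype(bool)
            k.append(((m&seen).sum()/m.sum()*((m&g).sum()/max(g.sum(),1)),(m&~seen).sum(),a))
        k=sorted(k,reverse=True)[:4];print(n,[(round(x[0],2),int(x[1]),x[2]) for x in k], "tip",model(s,Rm,.014,np.radians(k[0][2]))[1].round(3))
    return s,Rm
E
python3 -c "
from pitch import *
s,Rm=run('p1')
import cv2
a=cv2.imread('pics/p1_top.png')[190:270,180:280];b=cv2.imread('pics/p1_scene.png')[140:220,290:390]
cv2.imwrite('pics/p1.png',cv2.resize(np.hstack([a,b]),None,fx=4,fy=4,interpolation=cv2.INTER_CUBIC))
for a in(0,20,40):print(a,proj('scene',model(s,Rm,.014,np.radians(a))[1])-[290,140],proj('top',model(s,Rm,.014,np.radians(a))[1])-[180,190])
"
```

```text
16.8 pos [0.4863 0.1435 0.208 ] xyaw 174.89 z [-0.0012 -0.001  -1.    ] F [ 0.  -0.3 -0.5] M [ 0.02 -0.16  0.02] op 26.56 ff 6.5 q [ 0.08  0.79 -0.77  1.99  0.85  0.72  0.26]
scene 0.74 374 [405. 279.] grasp px [339. 174.]
top 0.63 138 [166. 161.] grasp px [221. 241.]
top 0.43 1620 [328. 238.] grasp px [221. 241.]
top 0.41 75 [222. 228.] grasp px [221. 241.]
top [(np.float64(0.11), 2, 16), (np.float64(0.11), 3, 24), (np.float64(0.1), 2, 20), (np.float64(0.1), 2, 22)] tip [0.591 0.134 0.193]
0 [[45.64741618 52.19685982]] [[44.66563025 11.02481078]]
20 [[47.00824286 38.81618205]] [[42.51330144 12.10871928]]
40 [[48.70316678 24.65299175]] [[40.01998395 18.23599786]]
```

View pics/p1.png

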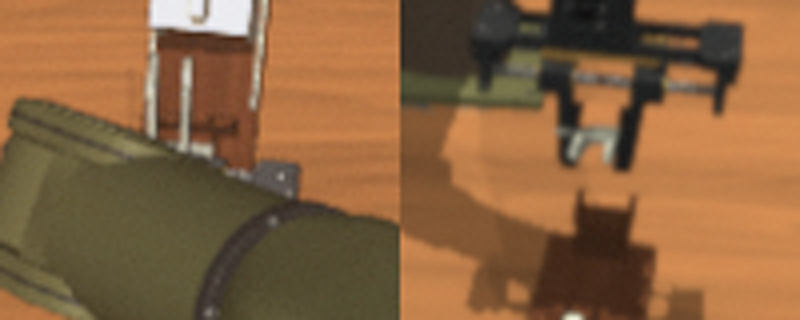

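Pitch is about 18° tips up, from the tips at crop (578,165) and (610,160). I'll carry the tongs over to the bowl, turn them and level them with the wrist.

Call:
play_rows(
  translation=[
    [-0.001, -0.008, 0],
    [-0.003, -0.016, 0],
    [-0.003, -0.024, 0],
    [-0.004, -0.027, 0],
    [-0.004, -0.027, 0],
    [-0.004, -0.027, 0],
    [-0.003, -0.027, 0],
    [-0.002, -0.02, 0],
    [-0.001, -0.012, 0],
    [0, -0.006, 0],
    [0, 0, 0],
  ],
  delta_rot=[
    [0, 0, 0],
    [0, 0, 0],
    [0, 0, 0],
    [0, 0, 0],
    [0, 0, 0],
    [0, 0, 0],
    [0, 0, 0],
    [0, 0, 0],
    [0, 0, 0],
    [0, 0, 0],
    [0, 0, 0],
  ],
  grip=[-0.41, -0.41, -0.41, -0.41, -0.41, -0.41, -0.41, -0.41, -0.41, -0.41, -0.41],
)

```text
clock: 18.38
tool_pos: [0.4943, -0.0515, 0.2087]
eef_rot: [0.045, 0.999, 0.0, 0.0]
contact_force: [-0.3, 0.6, -0.3]
opening: 0.295
finger_force: 6.8
```

Call:
play_rows(
  translation=[
    [0, 0, 0],
    [0, 0, 0],
    [0, 0, 0],
    [0, 0, 0],
    [0, 0, 0],
    [0, 0, 0],
    [0, 0, 0],
    [0, 0, 0],
    [0, 0, 0],
    [0, 0, 0],
    [0, 0, 0],
    [0, 0, 0],
    [0, 0, 0],
    [0, 0, 0],
    [0, 0, 0],
    [0, 0, 0],
    [0, 0, 0],
    [0, 0, 0],
    [0, 0, 0],
    [0, 0, 0],
  ],
  delta_rot=[
    [0, 0, 4],
    [0, 0, 7],
    [0, 0, 8],
    [0, 0, 8],
    [0, 0, 8],
    [0, 0, 8],
    [0, 0, 8],
    [0, 0, 8],
    [0, 0, 8],
    [0, 0, 8],
    [0, 0, 6],
    [0, 0, 4],
    [0, 0, 0],
    [0, 3, 0],
    [0, 4, 0],
    [0, 4, 0],
    [0, 4, 0],
    [0, 3, 0],
    [0, 0, 0],
    [0, 0, 0],
  ],
  grip=[-0.41, -0.41, -0.41, -0.41, -0.41, -0.41, -0.41, -0.41, -0.41, -0.41, -0.41, -0.41, -0.41, -0.41, -0.41, -0.41, -0.41, -0.41, -0.41, -0.41],
)

```text
clock: 20.88
tool_pos: [0.4944, -0.0509, 0.2089]
eef_rot: [0.699, 0.698, 0.111, -0.11]
contact_force: [1.6, -0.2, -0.9]
opening: 0.296
finger_force: 6.7
```

```bash
python3 -c "
from pitch import *
s,Rm=run('p2')
c=proj('scene',s['tool_pos']+Rm[:,2]*.045)[0].astype(int);t=proj('top',s['tool_pos']+Rm[:,2]*.045)[0].astype(int)
def w(n,c):return cv2.imread(f'pics/p2_{n}.png')[c[1]-45:c[1]+55,c[0]-65:c[0]+65]
cv2.imwrite('pics/p2.png',cv2.resize(np.hstack([w('top',t),w('scene',c)]),None,fx=3,fy=3,interpolation=cv2.INTER_CUBIC))
for a in(0,10,18,30):
  P=model(s,Rm,.014,np.radians(a))[1];print(a,P.round(3),proj('scene',P)[0]-c+[65,45],proj('top',P)[0]-t+[65,45])
"
```

```text
20.875 pos [ 0.4944 -0.0509  0.2089] xyaw 89.98 z [ 6.000e-04  3.085e-01 -9.512e-01] F [ 1.6 -0.2 -0.9] M [-0.4  -0.07  0.  ] op 26.09 ff 6.75 q [ 0.59  0.8  -0.71  1.99  0.34  0.53 -0.25]
scene 0.67 539 [406. 279.] grasp px [278. 171.]
scene 0.61 538 [287. 173.] grasp px [278. 171.]
top 0.66 198 [260. 238.] grasp px [287. 237.]
top 0.55 214 [162. 163.] grasp px [287. 237.]
top 0.25 68 [324. 218.] grasp px [287. 237.]
scene [(np.float64(0.65), 0, 24), (np.float64(0.63), 6, 26), (np.float64(0.62), 5, 22), (np.float64(0.55), 47, 20)] tip [ 0.494 -0.145  0.178]
top [(np.float64(0.36), 0, 2), (np.float64(0.35), 0, 24), (np.float64(0.35), 0, 4), (np.float64(0.35), 0, 22)] tip [ 0.494 -0.142  0.136]
0 [ 0.494 -0.141  0.132] [31.39528297 53.76224901] [102.21440871  45.03452842]
10 [ 0.494 -0.145  0.151] [29.74993046 48.13824956] [104.54369698  44.98569138]
18 [ 0.494 -0.146  0.166] [29.19308214 43.51723546] [105.61276937  44.95146165]
30 [ 0.494 -0.144  0.189] [29.67697378 36.58404022] [105.77451734  44.91017444]
```

View pics/p2.png

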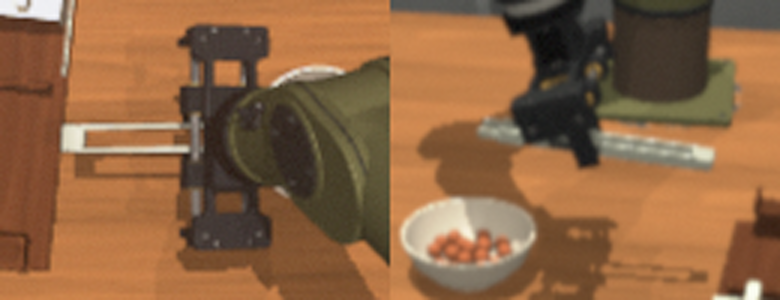

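Now about 6° tips up in the world (scene crop: tips at (480,128), back end at (712,157)), with the bowl just below and ahead. I'll make the final placing move.

Call:
play_rows(
  translation=[
    [-0.003, 0, 0.002],
    [-0.005, 0, 0.004],
    [-0.006, 0, 0.0045],
    [-0.006, 0, 0.004],
    [-0.005, 0, 0.004],
    [-0.0027, 0, 0.002],
    [0, 0, 0],
    [0, 0, 0],
    [0, 0, 0],
    [0, 0, 0],
  ],
  delta_rot=[
    [0, 0, 0],
    [0, 0, 0],
    [0, 0, 0],
    [0, 0, 0],
    [0, 0, 0],
    [0, 0, 0],
    [0, 3, 0],
    [0, 3, 0],
    [0, 0, 0],
    [0, 0, 0],
  ],
  grip=[-0.41, -0.41, -0.41, -0.41, -0.41, -0.41, -0.41, -0.41, -0.41, -0.41],
)

```text
clock: 22.32
tool_pos: [0.4944, -0.0713, 0.1808]
eef_rot: [0.692, 0.691, 0.147, -0.147]
contact_force: [0.1, -0.9, -1.8]
opening: 0.301
finger_force: 6.7
```

```bash
python3 -c "
from pitch import *
s,Rm=run('p3')
im=cv2.imread('pics/p3_scene.png')[140:240,200:330]
cv2.imwrite('pics/p3.png',cv2.resize(im,None,fx=6,fy=6,interpolation=cv2.INTER_CUBIC))
for a in(16,20,24,28):
  P=model(s,Rm,.014,np.radians(a))[1];print(a,P.round(3),(proj('scene',P)[0]-[200,140])*6)
for k in('bowl','bowl_mouth'):
  print(k,[(np.round(d['point'],3),d['confidence']) for d in r.look_for('scene',k)])
"
```

```text
22.325 pos [ 0.4944 -0.0713  0.1808] xyaw 89.92 z [ 0.001   0.4062 -0.9138] F [ 0.1 -0.9 -1.8] M [-0.51 -0.05 -0.06] op 26.46 ff 6.75 q [ 0.7   0.9  -0.77  1.96  0.33  0.53 -0.16]
scene 0.94 349 [283. 180.] grasp px [272. 178.]
scene 0.67 490 [407. 279.] grasp px [272. 178.]
scene 0.66 761 [330. 237.] grasp px [272. 178.]
top 0.54 41 [156. 169.] grasp px [293. 237.]
top 0.51 156 [263. 238.] grasp px [293. 237.]
scene [(np.float64(0.49), 0, 22), (np.float64(0.49), 0, 24), (np.float64(0.47), 0, 26), (np.float64(0.45), 0, 20)] tip [ 0.494 -0.162  0.136]
top [(np.float64(0.28), 2, 4), (np.float64(0.28), 2, 2), (np.float64(0.28), 0, 8), (np.float64(0.27), 0, 12)] tip [ 0.494 -0.155  0.102]
16 [ 0.494 -0.161  0.125] [221.55078931 243.84053018]
20 [ 0.494 -0.162  0.132] [219.29863976 230.335155  ]
24 [ 0.494 -0.162  0.14 ] [218.06897335 216.74689589]
28 [ 0.494 -0.162  0.147] [217.87746328 203.13948824]
bowl [(array([ 0.486, -0.161,  0.04 ]), 0.71)]
bowl_mouth [(array([ 0.482, -0.158,  0.037]), 0.96)]
```

View pics/p3.png

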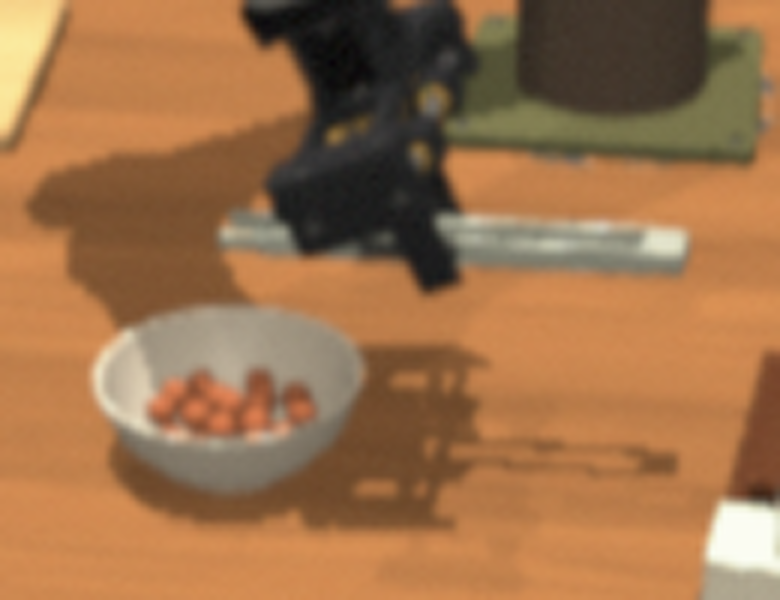

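The tongs are level, with the tips at crop (222,232). That puts them over the bowl's middle (228,370 at the mouth), about 77 mm above the rim. I'll raise them 8 mm and hold.

Call:
play_rows(
  translation=[
    [0.0016, 0, -0.0036],
    [0.0016, 0, -0.0037],
    [0, 0, 0],
    [0, 0, 0],
    [0, 0, 0],
    [0, 0, 0],
    [0, 0, 0],
    [0, 0, 0],
    [0, 0, 0],
    [0, 0, 0],
    [0, 0, 0],
    [0, 0, 0],
    [0, 0, 0],
    [0, 0, 0],
    [0, 0, 0],
    [0, 0, 0],
    [0, 0, 0],
    [0, 0, 0],
    [0, 0, 0],
    [0, 0, 0],
  ],
  delta_rot=[
    [0, 0, 0],
    [0, 0, 0],
    [0, 0, 0],
    [0, 0, 0],
    [0, 0, 0],
    [0, 0, 0],
    [0, 0, 0],
    [0, 0, 0],
    [0, 0, 0],
    [0, 0, 0],
    [0, 0, 0],
    [0, 0, 0],
    [0, 0, 0],
    [0, 0, 0],
    [0, 0, 0],
    [0, 0, 0],
    [0, 0, 0],
    [0, 0, 0],
    [0, 0, 0],
    [0, 0, 0],
  ],
  grip=[-0.41, -0.41, -0.41, -0.41, -0.41, -0.41, -0.41, -0.41, -0.41, -0.41, -0.41, -0.41, -0.41, -0.41, -0.41, -0.41, -0.41, -0.41, -0.41, -0.41],
)

```text
clock: 25.12
tool_pos: [0.4943, -0.0715, 0.1886]
eef_rot: [0.692, 0.691, 0.147, -0.147]
contact_force: [-0.4, 0.3, -1.4]
opening: 0.295
finger_force: 6.7
```

```bash
python3 -c "
from pitch import *
s,Rm=run('p4')
o=[]
for i in range(8):
  im=r.snapshot('scene');o.append(r.get_state()['opening']*88)
print(np.round(o,2),np.mean(o))
a=cv2.imread('pics/p4_scene.png')[150:200,225:325];b=cv2.imread('pics/p4_top.png')[215:260,220:320]
cv2.imwrite('pics/p4.png',cv2.resize(np.vstack([a,b]),None,fx=6,fy=6,interpolation=cv2.INTER_CUBIC))
for a in(16,20,24,28):
  P=model(s,Rm,.014,np.radians(a))[1];print(a,P.round(3),(proj('scene',P)[0]-[225,150])*6)
"
```

```text
25.125 pos [ 0.4943 -0.0715  0.1886] xyaw 89.89 z [ 8.000e-04  4.067e-01 -9.136e-01] F [-0.4  0.3 -1.4] M [-0.51 -0.07 -0.06] op 26.0 ff 6.75 q [ 0.71  0.89 -0.78  1.96  0.33  0.55 -0.15]
scene 0.96 385 [282. 178.] grasp px [272. 176.]
scene 0.6 378 [405. 280.] grasp px [272. 176.]
scene 0.43 723 [331. 238.] grasp px [272. 176.]
top 0.75 200 [266. 238.] grasp px [293. 237.]
top 0.5 340 [171. 159.] grasp px [293. 237.]
scene [(np.float64(0.5), 0, 24), (np.float64(0.5), 0, 22), (np.float64(0.48), 0, 26), (np.float64(0.45), 17, 20)] tip [ 0.494 -0.162  0.148]
top [(np.float64(0.35), 0, 16), (np.float64(0.35), 0, 14), (np.float64(0.35), 0, 4), (np.float64(0.35), 0, 10)] tip [ 0.494 -0.161  0.132]
[26.23 26.02 26.07 25.88 25.89 26.1  25.87 26.  ] 26.0075326864604
16 [ 0.494 -0.161  0.132] [ 70.39439292 169.85289512]
20 [ 0.494 -0.162  0.14 ] [ 68.12259628 156.26243577]
24 [ 0.494 -0.162  0.148] [ 66.87624065 142.58711251]
28 [ 0.494 -0.162  0.155] [ 66.67114134 128.89103726]
```

View pics/p4.png

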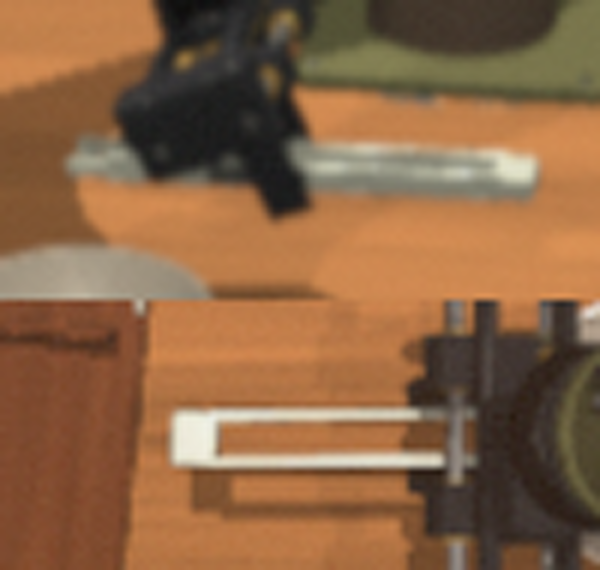

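The arms are parallel (top view rows 415 and 462, converging nowhere) and the opening is steady at 26.0 mm, which is the mark. The tips are at (72,158), i.e. about (0.494, -0.162, 0.14), over the bowl's centre. The gauge itself is hidden behind the gripper. I'm handing in the job.

```bash
python3 -c "
from plant import r
print(r.finish_job())"
```

```text
the job is handed in; nothing more can be done
None
```

I handed the job in with the guard slid off, the tongs out of the rest, and both tips held about 85 mm above the bowl's middle, steady for over 2 s; the 16 mm gap is inferred from a 26.0 mm grip width and parallel arms, because the gripper hid the gauge.

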